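Take the cap off the pot-foot grinder

ROBOT

A 6-joint arm with a two-finger parallel gripper is mounted at the origin on the work surface. World frame = base frame: x ahead of the robot, y to its left, z up, the work surface at z = 0. Lengths are in m, angles in rad, forces in N, time in s.
With the tool pointing down it reaches from about 0.3 to 0.95 m from the base axis. Payload 3.1 kg.
Tool frame: the origin (TCP) lies at the very end of the fingers, on their centre line; the grasp point (between the pads) lies tcp_to_grasp behind it (tcp_to_grasp is the distance from the TCP to the grasp point, in m); z points along the fingers, y is the line along which they close (so a half turn about z gives the same grasp; the last joint's range is limited). The gripper opens to 85 mm and grips with 20 to 120 N. Pads are 22 mm wide; open, the fingers measure 114 mm over their backs; the gripper's body (76 mm by 85 mm) begins 54 mm behind the grasp point. The pads swing forward as they close: fully open they stand 13 mm farther back than shut.
Start: joints at [1.232, 0.308, 1.634, -0, 1.2, -0.07], TCP at [0.166, 0.603, 0.231] pointing down, gripper open.
Joint ranges: [-3.06, 3.06], [-0.79, 1.96], [0.05, 2.63], [-1.19, 4.34], [0.05, 2.64], [-2.94, 2.94]. Speed limits (rad/s): [2.79, 2.79, 3.14, 3.14, 3.14, 3.14].

INTERFACE

Orientations are given as a rotation vector (axis times angle).
In Python, from cell import state, snapshot, sign_off, look_for, masks_of, tcp_to_grasp gives the robot as it stands.
- The arm moves only by the tool play_rows, never from a script. Its argument "targets" is a list of rows, each an object with "gripper": the finger opening in cm, from 0 to 8.54; "linear": the shift along the world's x, y, z in fractions of the full range, 1 being 25 cm, a list of three; "rotation": the turn, a rotation vector about the world's x, y, z in fractions of the full range, 1 being pi/2 rad, a list of three. A call has 1 to 5 rows; each row is the pose to reach, as a shift and turn from the pose commanded when the call began; what a row does not reach only later rows make up. A row lasts 1/10 s, in which the tool goes at most 50 mm and 8.59 degrees, less where a joint would pass 70% of its speed; a pose out of reach is approached as far as the arm can. No shift or turn number may pass 1 either way. A call with a gripper value outside its range is refused whole. The fingers move at their own pace and stop on an object; the grip force is fixed at half the most. Time passes only in rows, so rows that repeat a pose let the fingers close. It gives the time, the measured TCP pose, the force, the opening and the grip force at its end, in the units of the state.
- state(): the state, without advancing time (a new reading comes with each control period).
- snapshot(name): name is "scene" or "top" or "wrist"; returns a dict with "img" (400x640x3 uint8, red, green, blue), "vfov" (degrees; the focal length in pixels is half the picture's height over the tangent of half this angle, whatever the lens; pixels are square), "cx", "cy" (the principal point, pixels), "R" (3x3) and "t" (3): a world point X has camera coordinates R X + t; the wrist camera has in their place "tool_from_camera" (4x4, takes a point from camera to tool coordinates, whose origin is the TCP and whose axes are the flange's). Camera axes: x right, y down, z forward; pixel columns grow to the right and rows downward; lengths in m; the calibration is good to about 2 mm. The wrist camera is an equidistant fisheye: a pixel r from the principal point sees the ray r / f radians off the axis. A picture is of the moment at which its call begins: read the wrist's pose just before it. There is no depth.
- sign_off(): hands the job in; it is judged then, once.
Trained networks look in a picture, given as the dict that the camera call returned (one of the last four; its "shot" number tells which), for a name from the list of things; names that differ only in an ending like _2 or _b are one class to them, and where a whole thing is asked for, a point or a joint stands for the part that bears it (a point fixed in the world has none). Each returns a list of dicts, best first, with "confidence" (0 to 1); they miss things now and then, are a little off and sometimes report something else, mostly with a low value. They report only what shows in the picture. A call takes as long as a camera call.
- look_for(picture, target): "rect" ([left, top, right, bottom] in pixels, round what is visible of it).
- masks_of(picture, target): "region" (400x640 bool, what is visible of it) and "rect" ([left, top, right, bottom] in pixels, round what is visible of it).
The state is a dict: "time": time; "q": joint angles; "qd": joint speeds; "joint_torque": joint torques, N m; "eef_pos": TCP position; "tool_rot": TCP orientation; "ft_force": force on the tool from outside, world axes, zero at the start; "ft_torque": the same for the moment, N m; "finger_gap": opening from 0.0 (shut) to 1.0 (fully open); "gripper_force": force on a finger pad.
Only numpy, scipy, OpenCV 4.12 (cv2) and the standard library are available. Lean on these libraries where they do the work, as an engineer would, in place of code of your own. Each camera call takes 0.05 s, during which the arm holds its last target. There are 200 camera calls.

TASK

Swing the latch lever of the small flat grinder clear of its splash lid and open the lid until it stands upright by itself. Then unscrew the round cap in the middle of the disc: nobody remembers whether this spindle's thread is right- or left-handed, so find out by trying which way it gives, turn it until it is free and lift it off. Finish still gripping the cap, upright and still, about 10 cm above its seat, while I change the disc; leave everything else on the table where it is.

Things in the scene. Friction and masses are not known exactly. Their poses are not given: they have to be found in the camera images.
- grinder: Fixed bench grinder for pot feet. Origin on the table under the spindle axis; its front is -x, +y to the left, z up. Square open pan 200 x 200 mm, walls 6 mm, rim 90 mm above the table. On its right a drive box, x -90 to 60, y -100 to -175 mm, 115 mm high. The shut lid covers the pan (200 x 200 mm, skirt 30 mm, clear window in a grey frame), top 125 mm above the table
- latch (a joint): Latch lever: steel bar 70 mm long, 14 mm wide, on an upright pivot on the drive box at grinder (-20, -145) mm. Radians: at 0 it points to grinder +y, over the lid's edge, 3 mm above it, and holds the lid down; grows anticlockwise seen from above, towards the grinder's front, up to 1.75; clear of the lid from 1.1. Stays where left; takes 1 to 2 N at the tab
- latch_tab (a point): Point on the upright black finger tab of the latch bar, 58 mm out from the pivot, 154 mm above the table. The tab is 10 mm thick across the bar (the way it moves), 22 mm along it; its top is 9 mm above this point, the top of the steel bar 21 mm below it
- lid (a joint): Splash lid, hinged on the pan's far rim (grinder +x side). Radians: 0 shut, grows as it opens upward, to 1.75. Stiff hinge: stays where it is left; about 4 N at the handle. At about 1.5 it stands upright, out of the way of a hand over the disc
- lid_hinge (a point): Middle of the lid's hinge line, 100 mm beyond the spindle axis (grinder +x), 90.5 mm above the table; the axis is grinder +y
- lid_handle (a point): Middle of the lid's handle: round steel bar 12 mm thick, 90 mm long between two posts, along grinder y, in front of the lid (27 mm gap between bar and lid). Lid shut: 133 mm in front of the spindle axis, 114.5 mm above the table, that is 233 mm from the hinge line and 24 mm above it. The bar may turn between the fingers as the lid opens
- cap: Black ribbed screw cap standing on the disc, around the spindle, under the lid: 53 to 55 mm across (58 with ribs), 40 mm high (plus a low pointer bar on top, 5 mm, seen only), about 0.11 kg. Origin: centre of its underside; z up. Its yaw shows how far it has turned
- cap_seat (a point): Cap's seat: top of the steel disc (150 mm wide, locked, 64 mm above the table) at the spindle axis. Stub 26 mm high, spring pin to 42 mm. Two-start thread, hand unknown, varies: right-hand comes off anticlockwise from above, left-hand clockwise. Wrong way: hard stop within 0.15 rad. Right way: easy, rises 6 to 8 mm on the spring, free to lift from 1.6 rad; from 2.1 rad it bumps, still free
- bowl: Bystander: reddish fired bowl, 110 mm across, 50 mm high, left of the grinder
- dressing_stick: Bystander: pale dressing stone, 100 x 25 x 25 mm, right of the grinder
- sponge: Bystander: yellow round sponge on the plywood board, 76 mm across, 37 mm high
- clay_lump: Bystander: brown lump of clay, 80 mm across, 71 mm high
- glaze_jar: Bystander: white glaze jar with a black lid, 68 mm across, 85 mm high
- phone: Bystander: black phone lying flat, 75 x 155 x 9 mm
- slat: Bystander: wooden rolling slat, 320 x 28 x 7 mm
- cup: Bystander: pale fired cup, 76 mm across, 85 mm high, behind the grinder

How it is judged:
By the outcome, as a careful person would: the job done as asked, in the order asked, and still so for the second after the job is handed in, while the arm keeps its last pose, push and grip.
It also fails if it takes over 72 s, if anything falls off the work surface, if the arm or the gripper's body presses on something with over 40 N, if the wrist force passes 120 N, or if a joint passes its speed limit or range.

## Working session

There is one attempt and no reset: what is moved stays moved. The work goes in short steps, Python scripts to look and compute and a tool call to move; the robot and the scene stay as the last step left them, time stands still between calls to the robot, and variables do not carry over. Pictures are saved under pics/ and viewed, at most 10 in all, crops included, and the job is handed in when it is done.

Besides the shell and the picture viewer there is one more tool, called after "Call:" as name(argument=value, ...) on one line, values as JSON. play_rows: Moves the arm, as the interface text tells. Its arguments: {"type":"object","properties":{"targets":{"type":"array"}},"required":["targets"]}

```bash
ls; mkdir -p pics
cat > h.py <<'E'
import numpy as np, cv2
from cell import *
from scipy.spatial.transform import Rotation as Ro
def foc(p): return 200/np.tan(np.radians(p["vfov"])/2)
def proj(p,X):
    c=np.asarray(p["R"])@np.asarray(X).T+np.asarray(p["t"]).reshape(3,1)
    return np.c_[p["cx"]+foc(p)*c[0]/c[2], p["cy"]+foc(p)*c[1]/c[2]]
def atz(p,uv,z):
    R=np.asarray(p["R"]);t=np.asarray(p["t"]).ravel();C=-R.T@t
    d=R.T@np.array([(uv[0]-p["cx"])/foc(p),(uv[1]-p["cy"])/foc(p),1])
    return C+d*(z-C[2])/d[2]
def save(p,n): cv2.imwrite("pics/"+n,p["img"][:,:,::-1])
E
python3 - <<'E'
from h import *
s=state();print({k:np.round(v,3) for k,v in s.items()},tcp_to_grasp)
for n in["top","scene"]:
    p=snapshot(n);save(p,n+"0.png");C=-np.asarray(p["R"]).T@np.asarray(p["t"]).ravel();print(n,C,p["vfov"])
    for o in["grinder","latch","latch_tab","lid","lid_handle","bowl","cup","dressing_stick","cap"]:
        print(o,[(np.round(d["rect"]),round(d["confidence"],2)) for d in look_for(p,o)[:2]])
E
```

```text
pics
{'time': np.float64(0.0), 'q': array([ 1.232,  0.309,  1.635,  0.   ,  1.2  , -0.07 ]), 'qd': array([-0.001, -0.001, -0.001,  0.001, -0.002,  0.002]), 'joint_torque': array([ 1.0000e-03, -4.1524e+01, -2.7667e+01, -0.0000e+00,  1.0000e-02,
       -0.0000e+00]), 'eef_pos': array([0.166, 0.602, 0.23 ]), 'tool_rot': array([-0.421, -3.113,  0.004]), 'ft_force': array([-0.006,  0.369, -0.528]), 'ft_torque': array([-0.003, -0.039,  0.007]), 'gripper_force': np.float64(0.0), 'finger_gap': np.float64(1.002)} 0.0187
top [0.22028067 0.03531165 1.75244308] 44.34779568915448
grinder [(array([269., 125., 363., 230.]), 0.61), (array([279., 159., 342., 232.]), 0.27)]
latch [(array([333., 197., 353., 204.]), 0.42)]
latch_tab [(array([331., 195., 354., 201.]), 0.41)]
lid [(array([279., 159., 343., 232.]), 0.58)]
lid_handle [(array([277., 158., 342., 229.]), 0.85)]
bowl [(array([244., 165., 277., 191.]), 0.95)]
cup [(array([322., 124., 343., 146.]), 0.71)]
dressing_stick [(array([366., 184., 379., 216.]), 0.56), (array([244., 165., 276., 192.]), 0.29)]
cap []
scene [ 1.10297139 -0.43807489  0.95937938] 56.13158933229184
grinder [(array([285., 168., 396., 316.]), 0.8), (array([155., 221., 212., 269.]), 0.25)]
latch [(array([303., 194., 324., 214.]), 0.64)]
latch_tab [(array([300., 195., 323., 216.]), 0.57)]
lid [(array([305., 166., 396., 244.]), 0.9), (array([364., 258., 390., 296.]), 0.65)]
lid_handle [(array([302., 164., 396., 242.]), 0.69), (array([383., 184., 419., 213.]), 0.55)]
bowl [(array([386., 184., 417., 210.]), 0.85)]
cup [(array([366., 260., 394., 298.]), 0.96)]
dressing_stick [(array([277., 238., 292., 271.]), 0.65), (array([382., 185., 416., 212.]), 0.17)]
cap []
```

Run:
```python
import cv2
a=cv2.imread("pics/top0.png");b=cv2.imread("pics/scene0.png")
A=cv2.resize(a[110:250,220:400],(780,600),interpolation=2)[:, :]
cv2.imwrite("pics/topc.png",A)
B=cv2.resize(b[140:330,250:440],(600,600),interpolation=2);cv2.imwrite("pics/scenec.png",B)
```

```text
(no output)
```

View pics/topc.png

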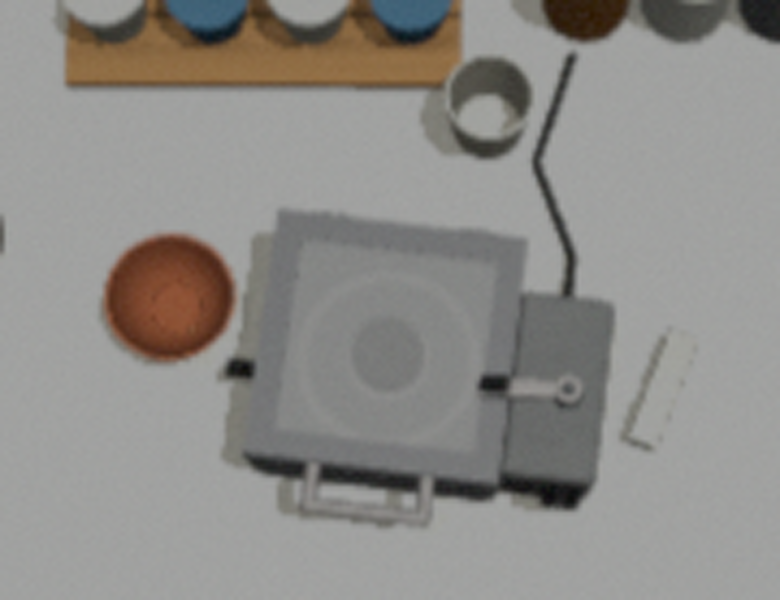

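View pics/scenec.png

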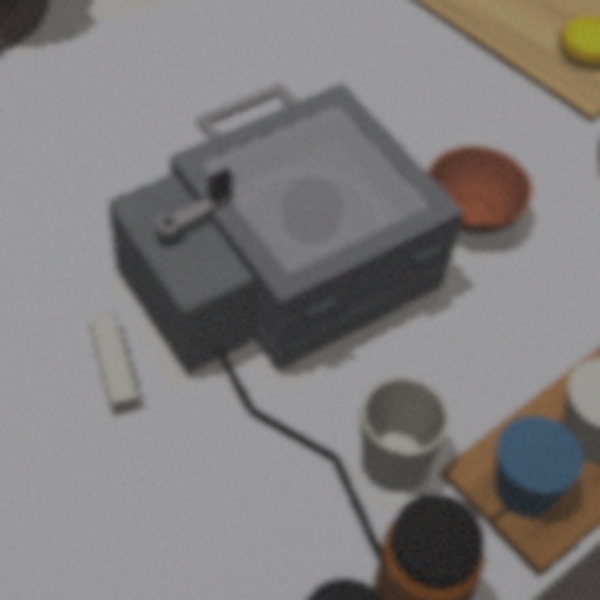

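The top view shows the shut lid, with its corners at about crop px (280,210), (527,240), (498,488) and (245,458). The handle is at the bottom, and the latch pivot is at (568,389) with its tab on the lid. The scene view agrees. Next I'll fit the grinder pose.

```bash
cat > fit.py <<'E'
from h import *
from scipy.optimize import least_squares
pt,ps=snapshot("top"),snapshot("scene")
L={'fl':(.1,.1,.125),'fr':(.1,-.1,.125),'nl':(-.1,.1,.125),'nr':(-.1,-.1,.125),'pv':(-.02,-.145,.135),'tab':(-.02,-.087,.163),'hl':(-.133,.045,.1145),'hr':(-.133,-.045,.1145)}
T={'fl':(280,210),'fr':(527,240),'nl':(245,458),'nr':(498,488),'pv':(568,389),'tab':(492,382),'hl':(303,508),'hr':(430,520)}
S={'nl':(343,85),'nr':(172,158),'fl':(460,212),'fr':(283,300),'pv':(167,228),'hl':(278,89),'hr':(203,122),'tab':(220,175)}
G=lambda v:np.array([[np.cos(v[2]),-np.sin(v[2]),0],[np.sin(v[2]),np.cos(v[2]),0],[0,0,1]])
W=lambda v,P:np.asarray(P)@G(v).T+[v[0],v[1],0]
def res(v):
    a=proj(pt,W(v,[L[k] for k in T]))-[(220+x*180/780,110+y*140/600) for x,y in T.values()]
    b=proj(ps,W(v,[L[k] for k in S]))-[(250+x*190/600,140+y*190/600) for x,y in S.values()]
    return np.r_[a.ravel(),b.ravel()]
r=least_squares(res,[.35,.05,-.1],loss='soft_l1');print(r.x);print(np.round(r.fun.reshape(-1,2),1))
for k in L: print(k,np.round(W(r.x,L[k]),4))
E
python3 fit.py
```

```text
[ 0.5645812   0.07349038 -0.1203813 ]
[[-1.2 -0.8]
 [-0.3 -0.9]
 [-1.3 -1.6]
 [-0.5 -1.3]
 [-0.4 -0.4]
 [ 0.2 -2.5]
 [ 0.4 -1.1]
 [-2.3 -0.6]
 [-1.5 -1.2]
 [-2.  -1.1]
 [-0.1 -0.5]
 [-2.   0.1]
 [-0.9 -2. ]
 [-0.9 -0.2]
 [-1.4 -0.6]
 [-0.2  0.5]]
fl [0.6759 0.1608 0.125 ]
fr [ 0.6518 -0.0378  0.125 ]
nl [0.4773 0.1848 0.125 ]
nr [ 0.4533 -0.0138  0.125 ]
pv [ 0.5273 -0.0681  0.135 ]
tab [ 0.5343 -0.0105  0.163 ]
hl [0.4379 0.1341 0.1145]
hr [0.4271 0.0448 0.1145]
```

Careful with the scale: shifts go in shares of 25 cm and turns go in shares of pi/2 rad. That gives: -20.4 cm / 25 = -0.816, 12.3 cm / 25 = 0.492, -0.474 rad / 1.5708 = -0.3018.

Call:
play_rows(targets=[{"gripper": 4.5, "linear": [0.1, -0.164, 0], "rotation": [0, 0, -0.0605]}, {"gripper": 4.5, "linear": [0.196, -0.328, 0], "rotation": [0, 0, -0.121]}, {"gripper": 4.5, "linear": [0.296, -0.488, 0], "rotation": [0, 0, -0.1808]}, {"gripper": 4.5, "linear": [0.392, -0.652, 0], "rotation": [0, 0, -0.2413]}, {"gripper": 4.5, "linear": [0.492, -0.816, 0], "rotation": [0, 0, -0.3018]}])

```text
time: 1.6
eef_pos: [0.2896, 0.397, 0.2315]
tool_rot: [1.145, 2.925, 0.001]
ft_force: [0.5, -0.8, -0.4]
finger_gap: 0.526
gripper_force: 0.0
```

Scaled: -20.4 cm / 25 = -0.816, -16.3 cm / 25 = -0.652, -0.474 rad / 1.5708 = -0.3018.

Call:
play_rows(targets=[{"gripper": 4.5, "linear": [0.1, -0.164, 0], "rotation": [0, 0, -0.0605]}, {"gripper": 4.5, "linear": [0.196, -0.328, 0], "rotation": [0, 0, -0.121]}, {"gripper": 4.5, "linear": [0.296, -0.488, 0], "rotation": [0, 0, -0.1808]}, {"gripper": 4.5, "linear": [0.392, -0.652, 0], "rotation": [0, 0, -0.2413]}, {"gripper": 4.5, "linear": [0.492, -0.816, 0], "rotation": [0, 0, -0.3018]}])

```text
time: 2.1
eef_pos: [0.4128, 0.1929, 0.2317]
tool_rot: [1.8, 2.574, 0.002]
ft_force: [0.4, 0.7, -0.3]
finger_gap: 0.53
gripper_force: 0.0
```

Scaled: -20.4 cm / 25 = -0.816, -16.3 cm / 25 = -0.652, -0.474 rad / 1.5708 = -0.3018.

Call:
play_rows(targets=[{"gripper": 4.5, "linear": [0.1, -0.164, 0], "rotation": [0, 0, -0.0605]}, {"gripper": 4.5, "linear": [0.196, -0.328, 0], "rotation": [0, 0, -0.121]}, {"gripper": 4.5, "linear": [0.296, -0.488, 0], "rotation": [0, 0, -0.1808]}, {"gripper": 4.5, "linear": [0.392, -0.652, 0], "rotation": [0, 0, -0.2413]}, {"gripper": 4.5, "linear": [0.492, -0.816, 0], "rotation": [0, 0, -0.3018]}])

```text
time: 2.6
eef_pos: [0.5358, -0.0113, 0.2316]
tool_rot: [2.355, 2.079, 0.001]
ft_force: [0.6, -0.2, -0.3]
finger_gap: 0.525
gripper_force: 0.0
```

Run:
```python
from h import *
s=state();print(s["time"],s["eef_pos"],s["tool_rot"],s["q"])
R=Ro.from_rotvec(s["tool_rot"]).as_matrix();print(np.round(R,3))
p=snapshot("wrist");save(p,"w1.png");print({k:v for k,v in p.items() if k!="img"})
```

```text
2.6 [ 0.53582059 -0.01134378  0.23157653] [2.35490287e+00 2.07884520e+00 1.12488690e-03] [-1.02579216e-01  1.36164884e-01  1.84362703e+00  2.87142777e-04
  1.16102991e+00  2.16715943e-02]
[[ 0.124  0.992  0.001]
 [ 0.992 -0.124  0.   ]
 [ 0.     0.001 -1.   ]]
{'vfov': 65.70646984690485, 'cx': 324.8949877937317, 'cy': 197.9075449360937, 'tool_from_camera': array([[-4.99143665e-04, -9.51887710e-01, -3.06446633e-01,
         7.91260759e-02],
       [ 9.99999669e-01, -2.78156024e-04, -7.64799393e-04,
        -2.49658903e-04],
       [ 6.42763165e-04, -3.06446913e-01,  9.51887533e-01,
        -1.43201871e-01],
       [ 0.00000000e+00,  0.00000000e+00,  0.00000000e+00,
         1.00000000e+00]]), 'shot': 5}
```

View pics/w1.png

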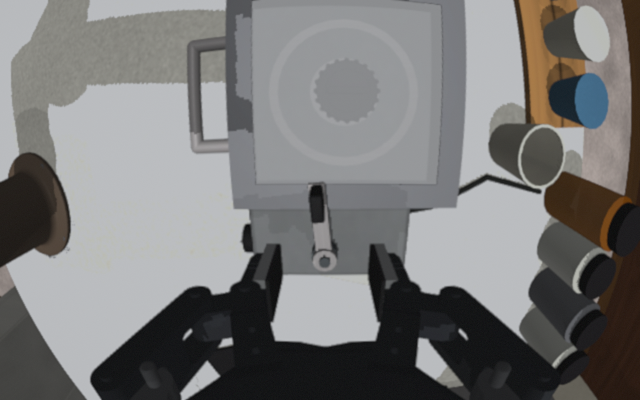

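The wrist view shows the latch pivot at (325,260), the tab at about (317,203) and the handle bar along x≈195 from y 45 to 147. The lid frame corners are at (233,207) and (458,207), and the cap is at (346,90).

```bash
cat >> h.py <<'E'
def watz(p,s,uv,z):
    R=Ro.from_rotvec(s["tool_rot"]).as_matrix();M=np.asarray(p["tool_from_camera"])
    d=np.array([uv[0]-p["cx"],uv[1]-p["cy"]],float);r=np.hypot(*d);th=r/foc(p)
    c=np.r_[np.sin(th)*d/max(r,1e-9),np.cos(th)]
    w=R@M[:3,:3]@c;C=R@M[:3,3]+s["eef_pos"];return C+w*(z-C[2])/w[2]
E
python3 - <<'E'
from h import *
s=state();p=snapshot("wrist")
def g(P,v=(.5646,.0735,-.1204)):
    d=P[:2]-v[:2];c,n=np.cos(v[2]),np.sin(v[2]);return np.round([c*d[0]+n*d[1],-n*d[0]+c*d[1]],4)
for n,uv,z in[("pv",(325,260),.137),("tabtop1",(317,185),.163),("tabtop2",(317,222),.163),("hl",(193,43),.1145),("hr",(197,147),.1145),("hmid",(195,95),.1145),("nr",(233,207),.125),("fr",(458,207),.125),("nl?",(226,0),.125),("cap",(346,90),.107)]:
    X=watz(p,s,uv,z);print(n,np.round(X,4),g(X))
for o in["latch","latch_tab","lid_handle","cap","lid"]:print(o,[(np.round(d["rect"]),round(d["confidence"],2)) for d in look_for(p,o)[:2]])
E
```

```text
pv [ 0.5333 -0.0729  0.137 ] [-0.0135 -0.1491]
tabtop1 [0.5373 0.0028 0.163 ] [-0.0186 -0.0735]
tabtop2 [ 0.5333 -0.0254  0.163 ] [-0.0192 -0.1019]
hl [0.4447 0.1322 0.1145] [-0.1261  0.0439]
hr [0.4328 0.0392 0.1145] [-0.1268 -0.0498]
hmid [0.4398 0.0853 0.1145] [-0.1253 -0.0033]
nr [ 0.4588 -0.0176  0.125 ] [-0.0941 -0.1031]
fr [ 0.6602 -0.0448  0.125 ] [ 0.1092 -0.1059]
nl? [0.4821 0.1601 0.125 ] [-0.0924  0.0761]
cap [0.5699 0.0675 0.107 ] [ 0.006  -0.0053]
latch [(array([300., 174., 334., 263.]), 0.74)]
latch_tab [(array([302., 176., 332., 262.]), 0.87)]
lid_handle [(array([181.,   0., 460., 204.]), 0.68)]
cap []
lid [(array([179.,   0., 461., 204.]), 0.83)]
```

Scaled: -9 cm / 25 = -0.36, -7 cm / 25 = -0.28.

Call:
play_rows(targets=[{"gripper": 4.5, "linear": [0, 0, -0.16], "rotation": [0, 0, 0]}, {"gripper": 4.5, "linear": [0, 0, -0.28], "rotation": [0, 0, 0]}, {"gripper": 4.5, "linear": [0, 0, -0.36], "rotation": [0, 0, 0]}, {"gripper": 3.0, "linear": [0, 0, -0.36], "rotation": [0, 0, 0]}, {"gripper": 3.0, "linear": [0, 0, -0.36], "rotation": [0, 0, 0]}])

```text
time: 3.45
eef_pos: [0.5347, -0.0083, 0.1416]
tool_rot: [-2.348, -2.086, 0.0]
ft_force: [-0.2, -0.8, 0.8]
finger_gap: 0.352
gripper_force: 0.0
```

Scaled: -4.26 cm / 25 = -0.1704, -3.51 cm / 25 = -0.1404, 0.745 rad / 1.5708 = 0.4743.

Call:
play_rows(targets=[{"gripper": 3.0, "linear": [-0.0368, -0.0012, 0], "rotation": [0, 0, 0.0949]}, {"gripper": 3.0, "linear": [-0.0728, -0.0076, 0], "rotation": [0, 0, 0.1897]}, {"gripper": 3.0, "linear": [-0.108, -0.0196, 0], "rotation": [0, 0, 0.2846]}, {"gripper": 3.0, "linear": [-0.1404, -0.0364, 0], "rotation": [0, 0, 0.3794]}, {"gripper": 3.0, "linear": [-0.1704, -0.058, 0], "rotation": [0, 0, 0.4743]}])

```text
time: 3.95
eef_pos: [0.4942, -0.0233, 0.1438]
tool_rot: [1.419, 2.798, 0.004]
ft_force: [0.2, 1.4, -0.5]
finger_gap: 0.354
gripper_force: 0.6
```

Scaled: -3.97 cm / 25 = -0.1588, -3.07 cm / 25 = -0.1228, 0.745 rad / 1.5708 = 0.4743.

Call:
play_rows(targets=[{"gripper": 3.0, "linear": [-0.026, -0.026, 0], "rotation": [0, 0, 0.0949]}, {"gripper": 3.0, "linear": [-0.048, -0.0556, 0], "rotation": [0, 0, 0.1897]}, {"gripper": 3.0, "linear": [-0.0652, -0.088, 0], "rotation": [0, 0, 0.2846]}, {"gripper": 3.0, "linear": [-0.0776, -0.1228, 0], "rotation": [0, 0, 0.3794]}, {"gripper": 3.0, "linear": [-0.0844, -0.1588, 0], "rotation": [0, 0, 0.4743]}])

```text
time: 4.45
eef_pos: [0.4727, -0.0634, 0.1437]
tool_rot: [0.304, 3.123, 0.001]
ft_force: [0.6, 0.8, -0.3]
finger_gap: 0.355
gripper_force: 0.6
```

Scaled: 9 cm / 25 = 0.36, 6 cm / 25 = 0.24.

Call:
play_rows(targets=[{"gripper": 4.0, "linear": [0, 0, 0], "rotation": [0, 0, 0]}, {"gripper": 4.0, "linear": [0, 0, 0], "rotation": [0, 0, 0]}, {"gripper": 4.0, "linear": [0, 0, 0.12], "rotation": [0, 0, 0]}, {"gripper": 4.0, "linear": [0, 0, 0.24], "rotation": [0, 0, 0]}, {"gripper": 4.0, "linear": [0, 0, 0.36], "rotation": [0, 0, 0]}])

```text
time: 4.95
eef_pos: [0.4714, -0.0631, 0.2328]
tool_rot: [0.318, 3.125, 0.0]
ft_force: [0.7, -1.0, -0.2]
finger_gap: 0.468
gripper_force: 0.0
```

Scaled: 7.5 cm / 25 = 0.3, 6 cm / 25 = 0.24, -0.149 rad / 1.5708 = -0.0949.

Call:
play_rows(targets=[{"gripper": 3.2, "linear": [-0.012, 0.06, 0], "rotation": [0, 0, -0.0949]}, {"gripper": 3.2, "linear": [-0.024, 0.12, 0], "rotation": [0, 0, -0.1897]}, {"gripper": 3.2, "linear": [-0.04, 0.18, 0], "rotation": [0, 0, -0.2846]}, {"gripper": 3.2, "linear": [-0.052, 0.24, 0], "rotation": [0, 0, -0.3794]}, {"gripper": 3.2, "linear": [-0.064, 0.3, 0], "rotation": [0, 0, -0.4743]}])

```text
time: 5.45
eef_pos: [0.4555, 0.0125, 0.232]
tool_rot: [1.442, 2.79, 0.001]
ft_force: [0.7, 0.0, -0.3]
finger_gap: 0.373
gripper_force: 0.0
```

Scaled: 7.4 cm / 25 = 0.296, 6 cm / 25 = 0.24, -0.745 rad / 1.5708 = -0.4743.

Call:
play_rows(targets=[{"gripper": 3.2, "linear": [-0.012, 0.06, 0], "rotation": [0, 0, -0.0949]}, {"gripper": 3.2, "linear": [-0.024, 0.12, 0], "rotation": [0, 0, -0.1897]}, {"gripper": 3.2, "linear": [-0.04, 0.18, 0], "rotation": [0, 0, -0.2846]}, {"gripper": 3.2, "linear": [-0.052, 0.24, 0], "rotation": [0, 0, -0.3794]}, {"gripper": 3.2, "linear": [-0.064, 0.296, 0], "rotation": [0, 0, -0.4743]}])

```text
time: 5.95
eef_pos: [0.4393, 0.0866, 0.232]
tool_rot: [2.359, 2.074, 0.002]
ft_force: [-0.8, 0.4, -0.4]
finger_gap: 0.372
gripper_force: 0.0
```

Run:
```python
from h import *
s=state();print(s["time"],s["eef_pos"],s["tool_rot"],s["finger_gap"])
p=snapshot("wrist");save(p,"w2.png")
for o in["latch","lid_handle","lid"]:print(o,[(np.round(d["rect"]),round(d["confidence"],2)) for d in look_for(p,o)[:2]])
```

```text
5.95 [0.43934443 0.08664046 0.23196593] [2.35857011e+00 2.07445995e+00 1.73812992e-03] 0.3724335879845199
latch [(array([359., 322., 371., 338.]), 0.55)]
lid_handle [(array([312.,  70., 561., 291.]), 0.7)]
lid [(array([311.,  73., 557., 290.]), 0.65)]
```

View pics/w2.png

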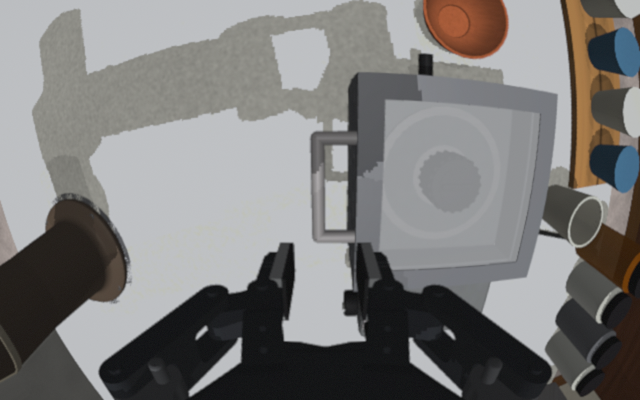

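The bar is centred at u≈318, from v 137 to 237, between the jaws. The latch no longer lies over the lid.

Run:
```python
from h import *
s=state();p=snapshot("wrist")
R=Ro.from_rotvec(s["tool_rot"]).as_matrix()
for n,uv,z in[("hl",(318,137),.1145),("hm",(318.5,187),.1145),("hr",(319,237),.1145),("nl",(356,74),.125),("nr",(350,266),.095)]:
    X=watz(p,s,uv,z);print(n,np.round(X,4),"tool",np.round(R.T@(X-s["eef_pos"]),4))
t=snapshot("top")
print([(np.round(d["rect"]),round(d["confidence"],2)) for d in look_for(t,"latch")[:2]])
```

```text
hl [0.4392 0.1351 0.1145] tool [ 0.0491 -0.0062  0.1172]
hm [0.4342 0.0916 0.1145] tool [ 0.0053 -0.006   0.1172]
hr [0.4288 0.0438 0.1145] tool [-0.0427 -0.0059  0.1172]
nl [0.4755 0.1837 0.125 ] tool [0.1017 0.0242 0.1067]
nr [ 0.4552 -0.0024  0.095 ] tool [-0.0856  0.0257  0.1368]
[(array([345., 199., 356., 223.]), 0.51)]
```

Scaled: -10.5 cm / 25 = -0.42, -10 cm / 25 = -0.4.

Call:
play_rows(targets=[{"gripper": 2.6, "linear": [-0.024, 0.012, -0.08], "rotation": [0, 0, 0]}, {"gripper": 2.6, "linear": [-0.024, 0.012, -0.2], "rotation": [0, 0, 0]}, {"gripper": 2.6, "linear": [-0.024, 0.012, -0.32], "rotation": [0, 0, 0]}, {"gripper": 2.6, "linear": [-0.024, 0.012, -0.4], "rotation": [0, 0, 0]}, {"gripper": 2.6, "linear": [-0.024, 0.012, -0.42], "rotation": [0, 0, 0]}])

```text
time: 6.8
eef_pos: [0.4311, 0.0875, 0.1238]
tool_rot: [-2.349, -2.082, 0.007]
ft_force: [0.5, -0.9, -0.2]
finger_gap: 0.304
gripper_force: 0.0
```

Scaled: -3.2 cm / 25 = -0.128, -2 cm / 25 = -0.08.

Call:
play_rows(targets=[{"gripper": 2.6, "linear": [0, 0, -0.04], "rotation": [0, 0, 0]}, {"gripper": 2.6, "linear": [0, 0, -0.08], "rotation": [0, 0, 0]}, {"gripper": 2.6, "linear": [0, 0, -0.128], "rotation": [0, 0, 0]}, {"gripper": 2.6, "linear": [0, 0, -0.128], "rotation": [0, 0, 0]}])

```text
time: 7.2
eef_pos: [0.4322, 0.0882, 0.093]
tool_rot: [-2.35, -2.083, 0.003]
ft_force: [-0.6, -0.6, 0.0]
finger_gap: 0.306
gripper_force: 0.0
```

Run:
```python
from h import *
s=state();print(s["time"],s["eef_pos"],s["ft_force"],s["finger_gap"])
p=snapshot("wrist");cv2.imwrite("pics/w3.png",cv2.resize(p["img"][100:360,220:440,::-1],None,fx=2.3,fy=2.3))
```

```text
7.2 [0.43218088 0.08817735 0.09297843] [-0.62076192 -0.58616831  0.01280415] 0.3057328994313429
```

View pics/w3.png

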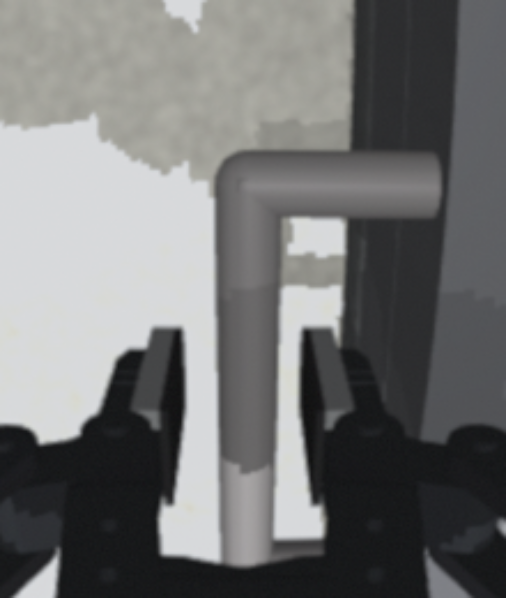

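The bar is centred between the pads, so I'll close.

Call:
play_rows(targets=[{"gripper": 0.8, "linear": [0, 0, 0], "rotation": [0, 0, 0]}, {"gripper": 0.8, "linear": [0, 0, 0], "rotation": [0, 0, 0]}, {"gripper": 0.8, "linear": [0, 0, 0], "rotation": [0, 0, 0]}, {"gripper": 0.8, "linear": [0, 0, 0], "rotation": [0, 0, 0]}])

```text
time: 7.65
eef_pos: [0.4333, 0.0885, 0.0946]
tool_rot: [2.351, 2.084, 0.0]
ft_force: [-1.1, 0.6, 2.1]
finger_gap: 0.117
gripper_force: 58.5
```

```bash
cat > arc.py <<'E'
import numpy as np
# shifts (cm) of the handle for lid angle steps of .15 rad, per-call relative
yaw=-.127
def h(a): return np.array([.233-.233*np.cos(a)+.024*np.sin(a), .233*np.sin(a)+.024*(np.cos(a)-1)])*100
A=np.arange(0,1.51,.1)
for i,a in enumerate(A[1:],1):
    b=A[(i-1)//5*5]; d=h(a)-h(b); print(round(a,2),np.round([d[0]*np.cos(yaw),d[0]*np.sin(yaw),d[1]],2))
E
python3 arc.py; python3 -c "
from h import *
s=state();print(s['eef_pos'],s['ft_force'],s['finger_gap'],s['gripper_force'])"
```

```text
0.1 [ 0.35 -0.05  2.31]
0.2 [ 0.93 -0.12  4.58]
0.3 [ 1.74 -0.22  6.78]
0.4 [ 2.75 -0.35  8.88]
0.5 [ 3.97 -0.51 10.88]
0.6 [ 1.41 -0.18  1.86]
0.7 [ 3.   -0.38  3.57]
0.8 [ 4.75 -0.61  5.11]
0.9 [ 6.64 -0.85  6.47]
1.0 [ 8.66 -1.11  7.63]
1.1 [ 2.12 -0.27  0.95]
1.2 [ 4.33 -0.55  1.68]
1.3 [ 6.6  -0.84  2.19]
1.4 [ 8.9  -1.14  2.47]
1.5 [11.22 -1.43  2.51]
[0.43332909 0.08845713 0.09463605] [-1.07176232  0.64492066  2.05591594] 0.11731166598423594 58.4892600774765
```

Scaled: 10.88 cm / 25 = 0.4352, 8.88 cm / 25 = 0.3552.

Call:
play_rows(targets=[{"gripper": 0.8, "linear": [0.014, -0.002, 0.0924], "rotation": [0, 0, 0]}, {"gripper": 0.8, "linear": [0.0372, -0.0048, 0.1832], "rotation": [0, 0, 0]}, {"gripper": 0.8, "linear": [0.0696, -0.0088, 0.2712], "rotation": [0, 0, 0]}, {"gripper": 0.8, "linear": [0.11, -0.014, 0.3552], "rotation": [0, 0, 0]}, {"gripper": 0.8, "linear": [0.1588, -0.0204, 0.4352], "rotation": [0, 0, 0]}])

```text
time: 8.15
eef_pos: [0.4704, 0.0839, 0.2023]
tool_rot: [-2.347, -2.08, 0.006]
ft_force: [-2.2, 3.7, -5.2]
finger_gap: 0.117
gripper_force: 58.3
```

Scaled: 8.66 cm / 25 = 0.3464, 7.63 cm / 25 = 0.3052.

Call:
play_rows(targets=[{"gripper": 0.8, "linear": [0.0564, -0.0072, 0.0744], "rotation": [0, 0, 0]}, {"gripper": 0.8, "linear": [0.12, -0.0152, 0.1428], "rotation": [0, 0, 0]}, {"gripper": 0.8, "linear": [0.19, -0.0244, 0.2044], "rotation": [0, 0, 0]}, {"gripper": 0.8, "linear": [0.2656, -0.034, 0.2588], "rotation": [0, 0, 0]}, {"gripper": 0.8, "linear": [0.3464, -0.0444, 0.3052], "rotation": [0, 0, 0]}])

```text
time: 8.65
eef_pos: [0.5558, 0.0736, 0.2817]
tool_rot: [-2.344, -2.079, 0.009]
ft_force: [-10.2, 2.3, 10.7]
finger_gap: 0.115
gripper_force: 60.0
```

Scaled: 11.22 cm / 25 = 0.4488, 8.9 cm / 25 = 0.356.

Call:
play_rows(targets=[{"gripper": 0.8, "linear": [0.0848, -0.0108, 0.038], "rotation": [0, 0, 0]}, {"gripper": 0.8, "linear": [0.1732, -0.022, 0.0672], "rotation": [0, 0, 0]}, {"gripper": 0.8, "linear": [0.264, -0.0336, 0.0876], "rotation": [0, 0, 0]}, {"gripper": 0.8, "linear": [0.356, -0.0456, 0.0988], "rotation": [0, 0, 0]}, {"gripper": 0.8, "linear": [0.4488, -0.0572, 0.1004], "rotation": [0, 0, 0]}])

```text
time: 9.15
eef_pos: [0.6718, 0.0595, 0.306]
tool_rot: [-2.348, -2.083, -0.002]
ft_force: [-3.8, 4.4, 2.6]
finger_gap: 0.116
gripper_force: 63.6
```

Call:
play_rows(targets=[{"gripper": 0.8, "linear": [0, 0, 0], "rotation": [0, 0, 0]}, {"gripper": 0.8, "linear": [0, 0, 0], "rotation": [0, 0, 0]}])

```text
time: 9.35
eef_pos: [0.6742, 0.0592, 0.3054]
tool_rot: [2.348, 2.083, 0.01]
ft_force: [3.7, 3.9, 1.2]
finger_gap: 0.115
gripper_force: 64.4
```

Run:
```python
from h import *
a=snapshot("scene");b=snapshot("top")
A=cv2.resize(a["img"][80:300,240:460],(500,500));B=cv2.resize(b["img"][110:250,260:400],(500,500))
cv2.imwrite("pics/c4.png",cv2.resize(np.hstack([A,B])[:,:,::-1],(800,400)))
```

```text
(no output)
```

View pics/c4.png

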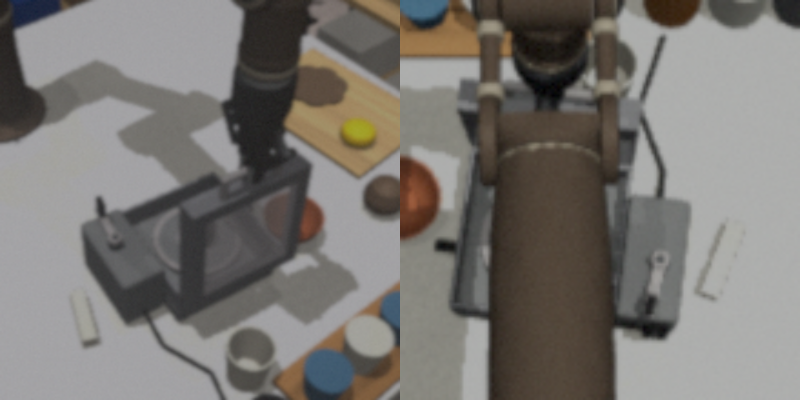

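The lid stands upright in the picture, and the latch points to the front. Next I release, retreat up and back over the disc, and look.

Call:
play_rows(targets=[{"gripper": 2.8, "linear": [0, 0, 0], "rotation": [0, 0, 0]}, {"gripper": 2.8, "linear": [0, 0, 0], "rotation": [0, 0, 0]}, {"gripper": 2.8, "linear": [0, 0, 0.08], "rotation": [0, 0, 0]}, {"gripper": 2.8, "linear": [0, 0, 0.2], "rotation": [0, 0, 0]}, {"gripper": 2.8, "linear": [0, 0, 0.32], "rotation": [0, 0, 0]}])

```text
time: 9.95
eef_pos: [0.6707, 0.0572, 0.3841]
tool_rot: [-2.35, -2.083, 0.005]
ft_force: [0.8, -0.4, 0.5]
finger_gap: 0.327
gripper_force: 0.0
```

Scaled: -10.3 cm / 25 = -0.412, -8 cm / 25 = -0.32.

Call:
play_rows(targets=[{"gripper": 8.5, "linear": [-0.16, 0.016, 0], "rotation": [0, 0, 0]}, {"gripper": 8.5, "linear": [-0.32, 0.028, 0], "rotation": [0, 0, 0]}, {"gripper": 8.5, "linear": [-0.412, 0.036, 0], "rotation": [0, 0, 0]}, {"gripper": 8.5, "linear": [-0.412, 0.036, -0.16], "rotation": [0, 0, 0]}, {"gripper": 8.5, "linear": [-0.412, 0.036, -0.32], "rotation": [0, 0, 0]}])

```text
time: 10.45
eef_pos: [0.5688, 0.0665, 0.306]
tool_rot: [2.347, 2.082, 0.005]
ft_force: [0.1, 0.4, -0.4]
finger_gap: 0.999
gripper_force: 0.0
```

Scaled: -10 cm / 25 = -0.4, -8 cm / 25 = -0.32.

Call:
play_rows(targets=[{"gripper": 8.5, "linear": [0, 0, -0.16], "rotation": [0, 0, 0]}, {"gripper": 8.5, "linear": [0, 0, -0.32], "rotation": [0, 0, 0]}, {"gripper": 8.5, "linear": [0, 0, -0.4], "rotation": [0, 0, 0]}, {"gripper": 8.5, "linear": [0, 0, -0.4], "rotation": [0, 0, 0]}])

```text
time: 10.85
eef_pos: [0.5648, 0.0662, 0.2]
tool_rot: [-2.347, -2.08, 0.012]
ft_force: [-0.3, -0.4, 0.5]
finger_gap: 0.997
gripper_force: 0.0
```

Run:
```python
from h import *
s=state();print(s["time"],s["eef_pos"],s["tool_rot"])
p=snapshot("wrist");save(p,"w5.png")
R=Ro.from_rotvec(s["tool_rot"]).as_matrix()
for d in masks_of(p,"cap")[:2]:
    print(np.round(d["rect"]),d["confidence"]);r=d["rect"];ys,xs=np.nonzero(d["region"])
    for uv in[((r[0]+r[2])/2,(r[1]+r[3])/2),(xs.mean(),ys.mean())]:
        X=watz(p,s,uv,.095);print(X,R.T@(X-s["eef_pos"]))
```

```text
10.85 [0.56481975 0.06622491 0.19998893] [-2.34659553 -2.08044355  0.01241761]
[292. 148. 364. 222.] 0.7
[0.56707524 0.0767319  0.095     ] [0.0109387  0.00196601 0.10495065]
[0.56550742 0.07609637 0.095     ] [0.01011993 0.0004857  0.1049664 ]
```

View pics/w5.png

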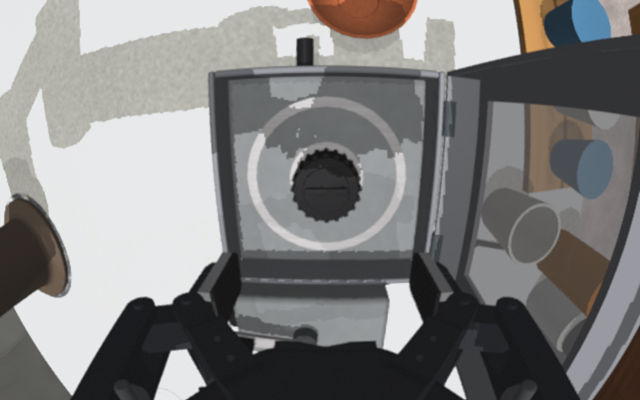

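The cap's top centre is at about (326,190) and the disc ring's centre at about (327,173). The lid stands to the right.

Run:
```python
from h import *
s=state();p=snapshot("wrist");print(s["time"],s["eef_pos"],s["tool_rot"],s["ft_torque"])
for uv,z in[((326,191),.104),((326.5,173),.064)]: print(watz(p,s,uv,z))
```

```text
10.95 [0.56865674 0.06653814 0.20472544] [ 2.35073182e+00  2.08402982e+00 -9.02237821e-04] [ 0.05761676 -0.04398229 -0.03921214]
[0.56986878 0.07295237 0.104     ]
[0.57112092 0.07860108 0.064     ]
```

Scaled: -8 cm / 25 = -0.32, -6 cm / 25 = -0.24.

Call:
play_rows(targets=[{"gripper": 8.5, "linear": [0.004, 0.032, -0.12], "rotation": [0, 0, 0]}, {"gripper": 8.5, "linear": [0.004, 0.032, -0.24], "rotation": [0, 0, 0]}, {"gripper": 8.5, "linear": [0.004, 0.032, -0.32], "rotation": [0, 0, 0]}, {"gripper": 8.5, "linear": [0.004, 0.032, -0.32], "rotation": [0, 0, 0]}, {"gripper": 8.5, "linear": [0.004, 0.032, -0.32], "rotation": [0, 0, 0]}])

```text
time: 11.5
eef_pos: [0.5713, 0.0749, 0.1264]
tool_rot: [2.349, 2.083, 0.004]
ft_force: [0.4, 0.3, -0.2]
finger_gap: 0.996
gripper_force: 0.0
```

Run:
```python
from h import *
s=state();p=snapshot("wrist");print(s["time"],s["eef_pos"],s["tool_rot"],s["ft_torque"])
print([(np.round(d["rect"]),round(d["confidence"],2)) for d in look_for(p,"cap")[:2]])
save(p,"w6.png")
R=Ro.from_rotvec(s["tool_rot"]).as_matrix();M=np.asarray(p["tool_from_camera"])
# predicted outline of cap top (r 27.5 mm at z .104) for the supposed centre
def wproj(X):
    c=M[:3,:3].T@(R.T@(X-s["eef_pos"])-M[:3,3]);th=np.arctan2(np.hypot(c[0],c[1]),c[2])
    return np.array([p["cx"],p["cy"]])+foc(p)*th*c[:2]/np.hypot(c[0],c[1])
im=p["img"][:,:,::-1].copy()
a=np.linspace(0,2*np.pi,60)
for z,r in((.104,.0275),(.064,.075)):
    P=np.array([wproj(np.array([.5695+r*np.cos(t),.0745+r*np.sin(t),z])) for t in a]);cv2.polylines(im,[np.int32(P*16)],True,(0,0,255) if z>.1 else (0,255,0),1,cv2.LINE_AA,4)
cv2.imwrite("pics/w6o.png",cv2.resize(im[60:340,150:500],None,fx=2.1,fy=2.1))
```

```text
11.5 [0.57129675 0.07485812 0.12636706] [2.34919627 2.08298279 0.00351185] [-0.00955407 -0.00204381 -0.00956363]
[(array([269., 180., 366., 281.]), 0.65)]
```

View pics/w6o.png

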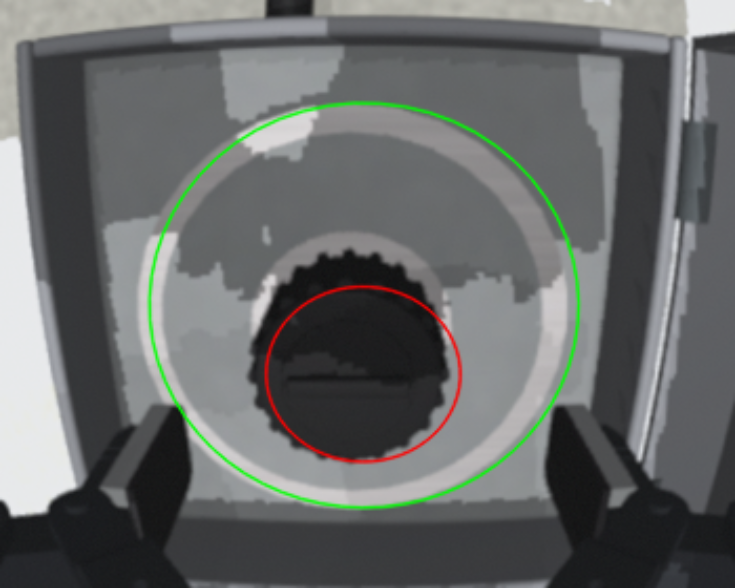

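The outline fits along the pads. Across them, the cap lies about 4.6 mm towards the front of the jaw centre, so I'll correct that, descend and close.

Scaled: -5.4 cm / 25 = -0.216, -4.8 cm / 25 = -0.192.

Call:
play_rows(targets=[{"gripper": 8.5, "linear": [-0.018, 0.002, -0.04], "rotation": [0, 0, 0]}, {"gripper": 8.5, "linear": [-0.018, 0.002, -0.12], "rotation": [0, 0, 0]}, {"gripper": 8.5, "linear": [-0.018, 0.002, -0.192], "rotation": [0, 0, 0]}, {"gripper": 8.5, "linear": [-0.018, 0.002, -0.216], "rotation": [0, 0, 0]}, {"gripper": 8.5, "linear": [-0.018, 0.002, -0.216], "rotation": [0, 0, 0]}])

```text
time: 12.1
eef_pos: [0.5643, 0.0753, 0.0697]
tool_rot: [-2.35, -2.083, 0.002]
ft_force: [0.0, 1.3, -0.1]
finger_gap: 0.999
gripper_force: 0.0
```

Call:
play_rows(targets=[{"gripper": 5.0, "linear": [0, 0, 0], "rotation": [0, 0, 0]}, {"gripper": 5.0, "linear": [0, 0, 0], "rotation": [0, 0, 0]}, {"gripper": 5.0, "linear": [0, 0, 0], "rotation": [0, 0, 0]}, {"gripper": 5.0, "linear": [0, 0, 0], "rotation": [0, 0, 0]}, {"gripper": 5.0, "linear": [0, 0, 0], "rotation": [0, 0, 0]}])

```text
time: 12.6
eef_pos: [0.5663, 0.0754, 0.0717]
tool_rot: [2.35, 2.083, 0.003]
ft_force: [-0.5, -0.4, 5.4]
finger_gap: 0.608
gripper_force: 61.6
```

```bash
cat > st.py <<'E'
from h import *
s=state();R=Ro.from_rotvec(s["tool_rot"]).as_matrix()
print(s["time"],np.round(s["eef_pos"],4),"psi",round(np.arctan2(R[1,1],R[0,1]),3),"F",np.round(s["ft_force"],1),"T",np.round(s["ft_torque"],2),s["finger_gap"]*8.54,s["gripper_force"],"q",np.round(s["q"],2))
E
python3 st.py
```

```text
12.6 [0.5663 0.0754 0.0717] psi -0.12 F [-0.5 -0.4  5.4] T [ 0.02  0.07 -0.05] 5.190272972024858 61.621096464805305 q [ 0.06  0.41  1.87 -0.    0.87  0.18]
```

Gripped and centred. Now I test anticlockwise by 0.2 rad.

Scaled: 0.05 cm / 25 = 0.002, 0.05 rad / 1.5708 = 0.0318.

Call:
play_rows(targets=[{"gripper": 5.0, "linear": [0, 0, 0], "rotation": [0, 0, 0.0318]}, {"gripper": 5.0, "linear": [0, 0, 0], "rotation": [0, 0, 0.0637]}, {"gripper": 5.0, "linear": [0, 0, 0], "rotation": [0, 0, 0.0955]}, {"gripper": 5.0, "linear": [0, 0, 0.002], "rotation": [0, 0, 0.1273]}, {"gripper": 5.0, "linear": [0, 0, 0.002], "rotation": [0, 0, 0.1273]}])

```text
time: 13.1
eef_pos: [0.5661, 0.0773, 0.0717]
tool_rot: [-2.137, -2.3, -0.008]
ft_force: [-0.5, 4.8, 3.3]
finger_gap: 0.61
gripper_force: 75.2
```

```bash
python3 st.py
```

```text
13.1 [0.5661 0.0773 0.0717] psi 0.073 F [-0.5  4.8  3.3] T [ 0.61  0.08 -1.29] 5.208580732724872 75.18780680838972 q [ 0.06  0.41  1.87  0.01  0.87 -0.02]
```

Torque reaches −1.3 N·m, so that way is a hard stop and the thread is left-handed. I'll back off and confirm clockwise.

Scaled: -0.05 cm / 25 = -0.002, -0.4 rad / 1.5708 = -0.2546.

Call:
play_rows(targets=[{"gripper": 5.0, "linear": [0, 0, -0.002], "rotation": [0, 0, -0.0637]}, {"gripper": 5.0, "linear": [0, 0, -0.002], "rotation": [0, 0, -0.1273]}, {"gripper": 5.0, "linear": [0, 0, -0.002], "rotation": [0, 0, -0.1783]}, {"gripper": 5.0, "linear": [0, 0, 0], "rotation": [0, 0, -0.2292]}, {"gripper": 5.0, "linear": [0, 0, 0], "rotation": [0, 0, -0.2546]}])

```text
time: 13.6
eef_pos: [0.5666, 0.0756, 0.072]
tool_rot: [2.548, 1.836, 0.004]
ft_force: [0.3, 0.4, 5.1]
finger_gap: 0.607
gripper_force: 73.5
```

```bash
python3 st.py
```

```text
13.6 [0.5666 0.0756 0.072 ] psi -0.322 F [0.3 0.4 5.1] T [0.01 0.03 0.02] 5.185466161223933 73.50399687420577 q [0.06 0.41 1.87 0.   0.87 0.38]
```

Clockwise turns with no torque. I'll release, wind back +2.1 rad and regrip.

Call:
play_rows(targets=[{"gripper": 8.0, "linear": [0, 0, 0], "rotation": [0, 0, 0]}, {"gripper": 8.0, "linear": [0, 0, 0], "rotation": [0, 0, 0]}, {"gripper": 8.0, "linear": [0, 0, 0], "rotation": [0, 0, 0]}])

```text
time: 13.9
eef_pos: [0.5647, 0.0753, 0.0704]
tool_rot: [-2.546, -1.84, 0.002]
ft_force: [-0.6, -0.1, 0.2]
finger_gap: 0.937
gripper_force: 0.0
```

Scaled: 0.7 rad / 1.5708 = 0.4456.

Call:
play_rows(targets=[{"gripper": 8.0, "linear": [0, 0, 0], "rotation": [0, 0, 0.0891]}, {"gripper": 8.0, "linear": [0, 0, 0], "rotation": [0, 0, 0.1783]}, {"gripper": 8.0, "linear": [0, 0, 0], "rotation": [0, 0, 0.2674]}, {"gripper": 8.0, "linear": [0, 0, 0], "rotation": [0, 0, 0.3565]}, {"gripper": 8.0, "linear": [0, 0, 0], "rotation": [0, 0, 0.4456]}])

```text
time: 14.4
eef_pos: [0.5648, 0.0753, 0.0704]
tool_rot: [-1.753, -2.606, 0.001]
ft_force: [0.1, 0.2, -0.3]
finger_gap: 0.933
gripper_force: 0.0
```

Scaled: 0.7 rad / 1.5708 = 0.4456.

Call:
play_rows(targets=[{"gripper": 8.0, "linear": [0, 0, 0], "rotation": [0, 0, 0.0891]}, {"gripper": 8.0, "linear": [0, 0, 0], "rotation": [0, 0, 0.1783]}, {"gripper": 8.0, "linear": [0, 0, 0], "rotation": [0, 0, 0.2674]}, {"gripper": 8.0, "linear": [0, 0, 0], "rotation": [0, 0, 0.3565]}, {"gripper": 8.0, "linear": [0, 0, 0], "rotation": [0, 0, 0.4456]}])

```text
time: 14.9
eef_pos: [0.5649, 0.0753, 0.0705]
tool_rot: [-0.754, -3.049, 0.0]
ft_force: [-0.2, 0.1, 0.5]
finger_gap: 0.935
gripper_force: 0.0
```

Scaled: 0.7 rad / 1.5708 = 0.4456.

Call:
play_rows(targets=[{"gripper": 8.0, "linear": [0, 0, 0], "rotation": [0, 0, 0.0891]}, {"gripper": 8.0, "linear": [0, 0, 0], "rotation": [0, 0, 0.1783]}, {"gripper": 8.0, "linear": [0, 0, 0], "rotation": [0, 0, 0.2674]}, {"gripper": 8.0, "linear": [0, 0, 0], "rotation": [0, 0, 0.3565]}, {"gripper": 8.0, "linear": [0, 0, 0], "rotation": [0, 0, 0.4456]}])

```text
time: 15.4
eef_pos: [0.5648, 0.0753, 0.0704]
tool_rot: [0.337, -3.122, -0.0]
ft_force: [0.3, 0.2, -0.2]
finger_gap: 0.938
gripper_force: 0.0
```

Call:
play_rows(targets=[{"gripper": 5.0, "linear": [0, 0, 0], "rotation": [0, 0, 0]}, {"gripper": 5.0, "linear": [0, 0, 0], "rotation": [0, 0, 0]}, {"gripper": 5.0, "linear": [0, 0, 0], "rotation": [0, 0, 0]}, {"gripper": 5.0, "linear": [0, 0, 0], "rotation": [0, 0, 0]}, {"gripper": 5.0, "linear": [0, 0, 0], "rotation": [0, 0, 0]}])

```text
time: 15.9
eef_pos: [0.5652, 0.0749, 0.0711]
tool_rot: [0.327, -3.124, 0.001]
ft_force: [-1.1, -1.5, 2.6]
finger_gap: 0.622
gripper_force: 62.2
```

```bash
python3 st.py
```

```text
15.9 [0.5652 0.0749 0.0711] psi 1.779 F [-1.1 -1.5  2.6] T [-0.38  0.24 -0.06] 5.313879922255251 62.19641941735972 q [ 0.06  0.41  1.87 -0.    0.87 -1.72]
```

Scaled: 0.25 cm / 25 = 0.01, 0.05 cm / 25 = 0.002, -0.65 rad / 1.5708 = -0.4138.

Call:
play_rows(targets=[{"gripper": 5.0, "linear": [0, 0, 0.002], "rotation": [0, 0, -0.0828]}, {"gripper": 5.0, "linear": [0, 0, 0.004], "rotation": [0, 0, -0.1655]}, {"gripper": 5.0, "linear": [0, 0, 0.006], "rotation": [0, 0, -0.2483]}, {"gripper": 5.0, "linear": [0, 0, 0.008], "rotation": [0, 0, -0.331]}, {"gripper": 5.0, "linear": [0, 0, 0.01], "rotation": [0, 0, -0.4138]}])

```text
time: 16.4
eef_pos: [0.5656, 0.0752, 0.0738]
tool_rot: [0.695, 3.063, -0.0]
ft_force: [-0.5, -2.9, 3.2]
finger_gap: 0.624
gripper_force: 62.4
```

```bash
python3 st.py
```

```text
16.4 [0.5656 0.0752 0.0738] psi 1.125 F [-0.5 -2.9  3.2] T [-0.52  0.19  0.1 ] 5.331903125402383 62.369867720626644 q [ 0.06  0.4   1.87 -0.    0.87 -1.07]
```

Scaled: 0.25 cm / 25 = 0.01, 0.2 cm / 25 = 0.008, -0.52 rad / 1.5708 = -0.331.

Call:
play_rows(targets=[{"gripper": 5.0, "linear": [0, 0, 0.002], "rotation": [0, 0, -0.0828]}, {"gripper": 5.0, "linear": [0, 0, 0.004], "rotation": [0, 0, -0.1655]}, {"gripper": 5.0, "linear": [0, 0, 0.006], "rotation": [0, 0, -0.2483]}, {"gripper": 5.0, "linear": [0, 0, 0.008], "rotation": [0, 0, -0.331]}, {"gripper": 5.0, "linear": [0, 0, 0.01], "rotation": [0, 0, -0.4138]}])

```text
time: 16.9
eef_pos: [0.5657, 0.0753, 0.0764]
tool_rot: [1.637, 2.681, 0.001]
ft_force: [-0.4, -2.1, 3.4]
finger_gap: 0.623
gripper_force: 62.3
```

Scaled: 0.2 cm / 25 = 0.008, 0.15 cm / 25 = 0.006, -0.51 rad / 1.5708 = -0.3247.

Call:
play_rows(targets=[{"gripper": 5.0, "linear": [0, 0, 0.002], "rotation": [0, 0, -0.0828]}, {"gripper": 5.0, "linear": [0, 0, 0.004], "rotation": [0, 0, -0.1655]}, {"gripper": 5.0, "linear": [0, 0, 0.006], "rotation": [0, 0, -0.2483]}, {"gripper": 5.0, "linear": [0, 0, 0.008], "rotation": [0, 0, -0.3247]}, {"gripper": 5.0, "linear": [0, 0, 0.008], "rotation": [0, 0, -0.3247]}])

```text
time: 17.4
eef_pos: [0.5655, 0.0755, 0.0778]
tool_rot: [2.255, 2.187, 0.001]
ft_force: [-0.0, -0.1, 0.2]
finger_gap: 0.626
gripper_force: 63.0
```

```bash
python3 st.py
```

```text
17.4 [0.5655 0.0755 0.0778] psi -0.03 F [-0.  -0.1  0.2] T [-0.18 -0.01 -0.06] 5.341960768194635 63.04334683387424 q [0.06 0.4  1.86 0.   0.88 0.09]
```

Scaled: 1 cm / 25 = 0.04, 0.6 cm / 25 = 0.024.

Call:
play_rows(targets=[{"gripper": 5.0, "linear": [0, 0, 0.012], "rotation": [0, 0, 0]}, {"gripper": 5.0, "linear": [0, 0, 0.024], "rotation": [0, 0, 0]}, {"gripper": 5.0, "linear": [0, 0, 0.04], "rotation": [0, 0, 0]}])

```text
time: 17.7
eef_pos: [0.565, 0.0756, 0.088]
tool_rot: [-2.253, -2.188, 0.0]
ft_force: [0.3, -0.2, -2.0]
finger_gap: 0.625
gripper_force: 63.0
```

```bash
python3 st.py
```

```text
17.7 [0.565  0.0756 0.088 ] psi -0.029 F [ 0.3 -0.2 -2. ] T [-0.03 -0.07  0.03] 5.3347359132032715 63.017127929924754 q [0.06 0.38 1.86 0.   0.9  0.09]
```

It is free: the force is about −1 to −2 N, roughly the cap's weight. I'll lift the rest of the way.

Scaled: 8.3 cm / 25 = 0.332, 7.6 cm / 25 = 0.304.

Call:
play_rows(targets=[{"gripper": 5.0, "linear": [0, 0, 0.08], "rotation": [0, 0, 0]}, {"gripper": 5.0, "linear": [0, 0, 0.16], "rotation": [0, 0, 0]}, {"gripper": 5.0, "linear": [0, 0, 0.24], "rotation": [0, 0, 0]}, {"gripper": 5.0, "linear": [0, 0, 0.304], "rotation": [0, 0, 0]}, {"gripper": 5.0, "linear": [0, 0, 0.332], "rotation": [0, 0, 0]}])

```text
time: 18.2
eef_pos: [0.5666, 0.0756, 0.1733]
tool_rot: [2.252, 2.187, 0.005]
ft_force: [0.2, 1.0, -0.2]
finger_gap: 0.621
gripper_force: 63.0
```

Call:
play_rows(targets=[{"gripper": 5.0, "linear": [0, 0, 0], "rotation": [0, 0, 0]}, {"gripper": 5.0, "linear": [0, 0, 0], "rotation": [0, 0, 0]}, {"gripper": 5.0, "linear": [0, 0, 0], "rotation": [0, 0, 0]}, {"gripper": 5.0, "linear": [0, 0, 0], "rotation": [0, 0, 0]}, {"gripper": 5.0, "linear": [0, 0, 0], "rotation": [0, 0, 0]}])

```text
time: 18.7
eef_pos: [0.5648, 0.0753, 0.1701]
tool_rot: [-2.254, -2.187, 0.002]
ft_force: [0.0, -0.9, -1.2]
finger_gap: 0.621
gripper_force: 63.0
```

```bash
python3 st.py
python3 - <<'E'
from h import *
a=snapshot("scene");b=snapshot("wrist")
A=cv2.resize(a["img"][80:300,240:460],(400,400));B=cv2.resize(b["img"][:,120:520],(400,400))
cv2.imwrite("pics/c7.png",np.hstack([A,B])[:,:,::-1])
E
```

```text
18.7 [0.5648 0.0753 0.1701] psi -0.03 F [ 0.  -0.9 -1.2] T [-0.04 -0.02  0.  ] 5.302185472170972 63.025277449742134 q [0.06 0.27 1.82 0.   1.06 0.09]
```

View pics/c7.png

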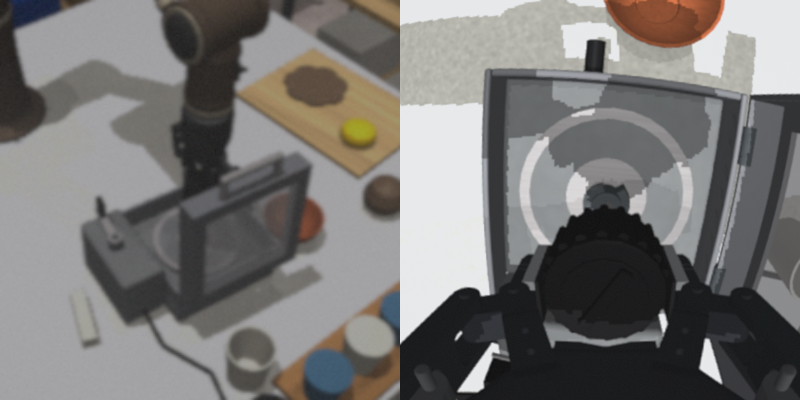

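The cap is held level in the jaws above the bare spindle stub. The lid is upright, the latch is clear, and the bowl, cup and stone haven't moved. I'll hand it in.

```bash
python3 -c "
from cell import *
print(sign_off())"
```

```text
the job is handed in; nothing more can be done
None
```

I handed the job in: the latch is swung clear and the lid stands upright. The thread is left-handed, so the cap came off clockwise; it is held upright and still about 10 cm above its seat, with no bystanders disturbed that I could see.

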